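# Fit the strainer and hold the teapot under the tap

### The arm

A 7-joint arm with a two-finger parallel gripper is mounted at the origin on the work surface. World frame = base frame: x ahead of the robot, y to its left, z up, the work surface at z = 0. Lengths are in m, angles in rad, forces in N, time in s.
With the tool pointing down it reaches from about 0.35 to 0.9 m from the base axis. Payload 8.1 kg.
Tool frame: the origin (TCP) lies between the finger pads; the fingertips stand 25 mm ahead of it and the grasp point (between the pads) lies 6 mm ahead of it (r.tip_extent is the y of the fingertips in the tool frame, in m); y points along the fingers, z is the direction in which the jaws open and shut, and the axes are right-handed (so a half turn about y gives the same grasp; the last joint's range is limited). The gripper opens to 85 mm and grips with 20 to 120 N. Pads are 22 mm wide; open, the fingers measure 114 mm over their backs; the gripper's body (76 mm by 85 mm) begins 54 mm behind the grasp point. The pads swing forward as they close: fully open they stand 13 mm farther back than shut.
Start: joints at [-0.103, 0.434, 0.025, 1.573, -0.012, 1.134, -0.075], TCP at [0.625, -0, 0.256] pointing down, gripper open.
Joint ranges: [-2.62, 2.62], [-0.44, 2.09], [-1.27, 1.32], [0.08, 2.57], [-1.32, 4.46], [0.12, 2], [-2.74, 2.74]. Speed limits (rad/s): [2.22, 2.22, 3.01, 3.01, 3.14, 3.14, 3.14].

### API

Orientations are given as [roll, pitch, yaw] about the fixed x, y, z axes, in that order (R = Rz(yaw) Ry(pitch) Rx(roll)).
In Python, from cell import r, optics, order gives the robot as it stands. The module is installed in compiled form; this text tells all that it offers.
- The arm moves only by the tool send_rows, never from a script. Its argument "motion" is a list of rows, each a list of 3 entries, a list of its own where there are three numbers: the finger opening in cm, from 0 to 8.54, then the shift along the tool's x, y, z in cm, then the turn, a rotation vector about the tool's x, y, z in rad. In form: [[claw, [tx, ty, tz], [ax, ay, az]], ...]. A call has exactly 5 rows; each row is the pose to reach, as a shift and turn from the pose commanded when the call began, along the tool's axes at that moment; what a row does not reach only later rows make up. A row lasts 1/8 s, in which the tool goes at most 62.5 mm and 10.7 degrees, less where a joint would pass 70% of its speed; a pose out of reach is approached as far as the arm can. A call with a gripper value outside its range is refused whole. The fingers move at their own pace and stop on an object; "force" is the grip in N (left out, the last holds). Time passes only in rows, so rows that repeat a pose let the fingers close, or fill a call up. It gives the time, the measured TCP pose, the force and the opening at its end, in the units of the state.
- r.observe(): the state, without advancing time (a new reading comes with each control period).
- optics.snapshot(name): name is "scene" or "side" or "wrist"; returns (picture, depth): 400x640x3 uint8, blue, green, red; 400x640 float32, m along the optical axis (not along the pixel's ray), 0 where there is no reading.
- optics.get_calibration(name): a dict with "fx", "fy", "cx", "cy" (pixels), "world_from_camera" (4x4, takes a point from camera to world coordinates); the wrist camera has in their place "mount" (4x4, takes a point from camera to tool coordinates, whose origin is the TCP and whose axes are the tool frame's). Camera axes: x right, y down, z forward; pixel columns grow to the right and rows downward; lengths in m; the calibration is good to about 2 mm. The wrist camera is an equidistant fisheye: a pixel r from the principal point sees the ray r / f radians off the axis. A picture is of the moment at which its call begins: read the wrist's pose just before it. get_calibration takes no time and is no camera call.
- order.close_job(): hands the job in, once; it reports no verdict.
Trained networks look in the newest picture that a camera, given by its name, has taken for a name from the list of things; names that differ only in an ending like _2 or _b are one class to them, and where a whole thing is asked for, a point or a joint stands for the part that bears it (a point fixed in the world has none). Each returns a list of dicts, best first, with "conf" (0 to 1); they miss things now and then, are a little off and sometimes report something else, mostly with a low value. They report only what shows in the picture. A call takes as long as a camera call. They do not tell look-alikes from the thing itself.
- optics.spot_in(thing, camera): "point" ([x, y, z] in m, in the coordinates of the camera as it stood for that picture, good to about 4 mm: the middle of the surface that is visible of it).
The state is a dict: "time_s": time; "joint_positions": joint angles; "joint_vel": joint speeds; "joint_efforts": joint torques, N m; "eef_pos": TCP position; "eef_rot": TCP orientation; "force": force on the tool from outside, world axes, zero at the start; "torque": the same for the moment, N m; "opening": finger opening in m.
Only numpy, scipy, OpenCV 4.12 (cv2) and the standard library are available. Lean on these libraries where they do the work, as an engineer would, in place of code of your own. Each camera call takes 0.05 s, during which the arm holds its last target. There are 200 camera calls.

### The job

I am about to warm the teapot: set the steel strainer basket down into the pot's neck until its flange sits flush on the rim all round, and let go of it. Then take the pot by its wooden handle, keep it upright, and hold it level under the tap with the mouth centred beneath the outlet and the pot's rim about 5 cm below it, clear of the tap. Finish still holding it there, so that I can turn on the hot water, and leave the lid, cup, mug and tea tin where they are.

Things in the scene. Friction and masses are not known exactly. Their poses are not given: they have to be found in the camera images.
- basket_center (a point): Open steel strainer basket standing on the mat, 45 g: perforated, 51 mm across at the foot, tapering out to 58 mm under a flange 79 mm across, 3 mm thick, its underside 55 mm above the foot. Point on the axis, 27.5 mm above the foot; z up, x from the axis towards its upright blue tab. Seated, the flange lies on the pot's rim, so this point is 27.5 mm below the rim; any turn about z fits.
- basket_tab (a point): Middle of the basket's blue grip tab, 34 mm from the basket's axis along its x and 44.5 mm above basket_center. The tab is 10 mm along x, 18 mm along y, 28 mm tall and stands straight up on the flange (58 to 86 mm above the basket's foot). Axes as basket_center.
- pot_mouth (a point): Teapot: pale ceramic, 96 mm across, 82 mm tall, 250 g, heaviest at its axis, standing on the mat, with a wooden side handle and a short pouring spout (75 mm out). Point on the axis in the rim plane, 82 mm above the foot; z up, handle along -x, pouring spout along +y. The neck is 62 mm wide inside (2 mm of play round the basket's top, 5 mm round its foot), 71 mm outside.
- pot_handle (a point): Middle of the teapot's wooden handle, 95 mm from the pot's axis, 32 mm below the rim (50 mm above the pot's foot). A straight level bar, 94 mm long (48 to 142 mm from the axis), 20 mm wide, 24 mm tall. Axes as pot_mouth: the bar runs along x, away from the pot along -x.
- outlet (a point): Centre of the downward-facing end of the tap's swivelling gooseneck, 240 mm above the worktop; the end is 26 mm across, the pipe above it rises straight for 27 mm, then arches back to the column, 200 mm away. z up, +x level from the outlet to the column.
- tap: Chromed mixer tap behind the sink bowl. Column 82 mm tall, up to 60 mm across at its foot, lever on its -y side; the gooseneck on top rises to 378 mm above the worktop. Origin at worktop level above the bowl, 150 mm in front (-x) of the column. The spout swivels stiffly if pushed; its angle differs from run to run and need not be changed.
- mat: Flat grey-blue draining mat, 340 by 400 mm and 6 mm thick, fixed; origin at the centre of its underside on the worktop. Teapot, basket, lid and cup stand on it. The open sink bowl lies beside it on its +y side, a fixed dish rack with plates (up to 200 mm tall) beyond its far (+x) edge, a sugar jar 120 mm tall off its near -y corner.
- lid_center (a point): Teapot lid lying on the mat, pale ceramic disc 72 mm across, 30 mm tall with a knob; point at half height. To be left alone.
- cup_center (a point): Blue tea cup on the mat, 68 mm across, 52 mm tall; point at half height. To be left alone.
- tin_center (a point): Green-banded tea tin, 72 mm across, 100 mm tall, between the mat and the tap; point at half height. To be left alone.
- mug_center (a point): Rust-coloured mug, 80 mm across, 92 mm tall, to the right of the mat; point at half height. To be left alone.
Mind the look-alikes: they are no part of the job. What is shaped like the part that bears basket_center but pink, purple or yellow is not meant.

How it is judged:
On the way:
1. the strainer basket sits fully home in the pot's neck and is let go, while the pot still stands on the mat (z of basket_center in the frame of pot_mouth below -0.0245 m and horizontal distance between basket_center and pot_mouth below 0.008 m and angle between the z axis of basket_center and the z axis of pot_mouth, either way round below 0.09 rad and contact force between basket and the fingers below 0.2 N and height (world z) of pot_mouth below 0.095 m), for 0.2 s.
At the end, for the whole second after the job is handed in: Basket home in the neck (flange within 3 mm of the rim, 8 mm and 5 degrees off at most); pot held by its handle alone, still, level within 8 degrees, mouth within 15 mm of the outlet's vertical and rim 30 to 70 mm below it; nothing touches the tap, the robot does not touch the basket (z of basket_center in the frame of pot_mouth below -0.0245 m and horizontal distance between basket_center and pot_mouth below 0.008 m and angle between the z axis of basket_center and the z axis of pot_mouth, either way round below 0.09 rad and horizontal distance between pot_mouth and outlet below 0.015 m and z of pot_mouth in the frame of outlet between -0.07 and -0.03 m and angle between pot_mouth's own z axis and vertical below 0.14 rad and linear speed of teapot below 0.02 m/s and contact force between teapot and the fingers above 1 N and distance between the grasp point and pot_handle below 0.055 m and contact force between basket and the arm below 0.2 N and contact force between basket and the fingers below 0.2 N and contact force between each of teapot, basket and tap below 0.2 N and contact force between each of the arm, the fingers and tap below 0.5 N); the arm keeps its last pose, push and grip.
It fails at once if the pot is tipped more than 35 degrees (angle between pot_mouth's own z axis and vertical above 0.61 rad).
It fails at once if the lid, cup, tin or mug is moved more than 25 mm (distance of any of lid_center, cup_center, tin_center, mug_center from where it was at the start of the episode above 0.025 m).
It also fails if it takes over 59 s, if anything falls off the work surface, if the arm or the gripper's body presses on something with over 40 N, if the wrist force passes 120 N, or if a joint passes its speed limit or range.

## Working session

There is one attempt and no reset: what is moved stays moved. The work goes in short steps, Python scripts to look and compute and a tool call to move; the robot and the scene stay as the last step left them, time stands still between calls to the robot, and variables do not carry over. Pictures are saved under pics/ and viewed, about 8 in all and at most 12, crops included, and the job is handed in when it is done.

Besides the shell and the picture viewer there is one more tool, called after ">>>" as a command line: name --argument value ..., lists and objects as JSON in quotes. send_rows: Moves the arm, as the interface text tells. Its arguments: {"type":"object","properties":{"motion":{"type":"array"},"force":{"type":"number"}},"required":["motion"]}

```bash
mkdir -p pics
cat > h.py <<'E'
import numpy as np, cv2
from cell import r, optics, order
from scipy.spatial.transform import Rotation as R
def tool():
    s=r.observe(); T=np.eye(4); T[:3,:3]=R.from_euler('xyz',s['eef_rot']).as_matrix(); T[:3,3]=s['eef_pos']; return T
def w_from_c(n,T=None):
    c=optics.get_calibration(n)
    return c['world_from_camera'] if n!='wrist' else (tool() if T is None else T)@c['mount']
def cloud(n,d,T=None):
    c=optics.get_calibration(n); v,u=np.mgrid[:400,:640]
    x=(u-c['cx'])/c['fx']; y=(v-c['cy'])/c['fy']
    if n=='wrist':
        th=np.hypot(x,y); k=np.where(th>1e-6,np.tan(th)/np.maximum(th,1e-6),1); x=x*k;y=y*k
    P=np.stack([x*d,y*d,d],-1); W=np.array(w_from_c(n,T)); Q=P@W[:3,:3].T+W[:3,3]; Q[d<=0]=np.nan; return Q
def pix(n,p,T=None):
    c=optics.get_calibration(n); q=np.linalg.inv(np.array(w_from_c(n,T)))@np.r_[p,1]
    x,y=q[:2]/q[2]
    if n=='wrist':
        t=np.hypot(x,y); k=np.arctan(t)/t if t>0 else 1; x*=k;y*=k
    return np.round([c['cx']+c['fx']*x,c['cy']+c['fy']*y])
E
cat > a.py <<'E'
from h import *
print(r.observe(), r.tip_extent)
for n in ['scene','side']:
    im,d=optics.snapshot(n); cv2.imwrite(f'pics/{n}0.png',im); np.save(f'{n}0.npy',d)
    W=np.array(w_from_c(n)); print(n,W[:3,3].round(3))
    for t in ['basket_center','basket_tab','pot_mouth','pot_handle','outlet','lid_center','cup_center','tin_center','mug_center','mat','tap']:
        for o in optics.spot_in(t,n)[:4]:
            p=W[:3,:3]@o['point']+W[:3,3]; print(n,t,round(o['conf'],2),p.round(3),pix(n,p))
E
python3 a.py
```

```text
{'time_s': 0.0, 'joint_positions': array([-0.10258984,  0.43522539,  0.0249684 ,  1.57410166, -0.01160433,
        1.13397612, -0.07509858]), 'joint_vel': array([ 0.00118172,  0.00288973, -0.00178627,  0.00062196, -0.00160996,
       -0.00032619, -0.00095262]), 'joint_efforts': array([ 8.97134169e-05, -6.70461059e+01,  1.02531374e+00, -3.16203833e+01,
        1.55155628e-02,  1.25530543e-02, -1.11555586e-06]), 'eef_pos': array([ 6.24538474e-01, -5.53346189e-05,  2.55522610e-01]), 'eef_rot': array([-1.57235585e+00, -1.36576126e-04, -1.57087251e+00]), 'force': array([-0.13193791, -0.29732463,  0.22654969]), 'torque': array([-0.04398458, -0.00189325,  0.01115896]), 'opening': 0.08555840789017372} 0.025
scene [ 1.418 -0.25   1.002]
scene basket_center 0.89 [ 0.541 -0.094  0.054] [327. 230.]
scene basket_center 0.77 [0.32  0.158 0.045] [387. 181.]
scene basket_center 0.77 [0.836 0.073 0.053] [405. 304.]
scene basket_tab 0.9 [ 0.542 -0.095  0.061] [327. 229.]
scene basket_tab 0.68 [0.322 0.159 0.049] [388. 180.]
scene pot_mouth 0.67 [ 0.6   -0.271  0.062] [272. 248.]
scene pot_mouth 0.16 [
[... 1307 characters left out ...]
54] [353. 179.]
side pot_mouth 0.76 [ 0.56  -0.28   0.065] [371. 252.]
side pot_handle 0.96 [ 0.566 -0.284  0.061] [373. 253.]
side outlet 0.79 [0.666 0.244 0.326] [276. 105.]
side outlet 0.32 [ 0.713 -0.023  0.067] [343. 198.]
side outlet 0.28 [ 0.613 -0.096  0.019] [336. 231.]
side lid_center 0.75 [ 0.616 -0.094  0.018] [336. 231.]
side cup_center 0.88 [ 0.43 -0.1   0.04] [290. 251.]
side tin_center 0.83 [ 0.713 -0.023  0.065] [342. 199.]
side mug_center 0.85 [ 0.488 -0.522  0.057] [433. 317.]
side mug_center 0.19 [ 0.532 -0.096  0.047] [316. 234.]
side mat 0.95 [ 0.486 -0.276  0.007] [350. 281.]
side tap 0.91 [0.765 0.24  0.261] [300. 118.]
side tap 0.55 [ 0.562 -0.284  0.062] [372. 253.]
```

Run:
```python
import cv2,numpy as np
a=cv2.imread('pics/scene0.png')[120:340,150:550]; b=cv2.imread('pics/side0.png')[80:360,180:460]
cv2.imwrite('pics/scene1.png',cv2.resize(a,None,fx=2,fy=2,interpolation=cv2.INTER_CUBIC))
cv2.imwrite('pics/side1.png',cv2.resize(b,None,fx=2.1,fy=2.1,interpolation=cv2.INTER_CUBIC))
```

```text
(no output)
```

View pics/scene1.png

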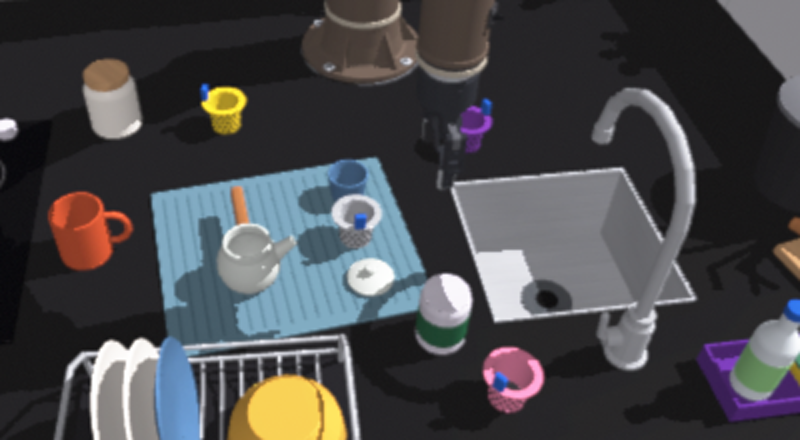

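View pics/side1.png

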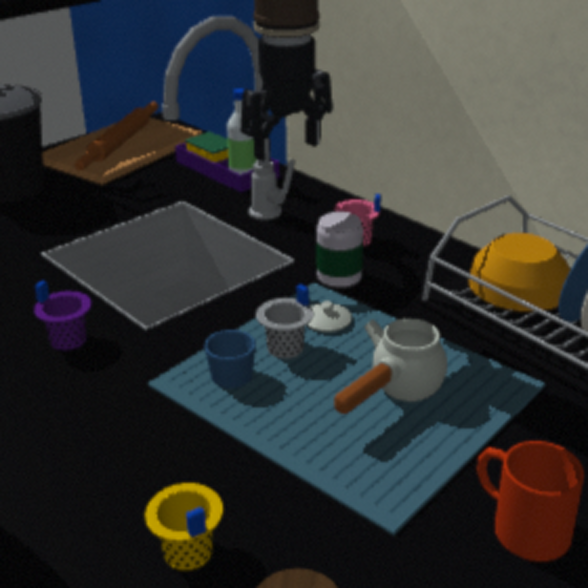

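The scene crop shows four baskets: steel at crop (356,218), i.e. scene (328,229), yellow at (227,108), purple at (473,128) and pink at (512,380). The grey steel one on the mat is the one meant, and its tab is on the far side from the robot. The pot's handle (crop 238,205) points at the robot, and the gooseneck's end is at about (602,135).

```bash
cat > b.py <<'E'
from h import *
from scipy.optimize import least_squares
def circ(p):
    f=lambda q:np.hypot(p[:,0]-q[0],p[:,1]-q[1])-q[2]
    s=least_squares(f,[*p[:,:2].mean(0),.03],loss='soft_l1',f_scale=.002); return s.x.round(4),len(p)
C=[]
for n in ['scene','side']:
    im=cv2.imread(f'pics/{n}0.png'); d=np.load(f'{n}0.npy'); Q=cloud(n,d); hsv=cv2.cvtColor(im,cv2.COLOR_BGR2HSV)
    def near(x,y,rad,z0,z1): return (np.hypot(Q[...,0]-x,Q[...,1]-y)<rad)&(Q[...,2]>z0)&(Q[...,2]<z1)
    H,S=hsv[...,0],hsv[...,1]
    m=near(.535,-.095,.06,.055,.068)&(S<70); print(n,'flange',circ(Q[m]),Q[m][:,2].mean().round(4))
    m=near(.535,-.095,.06,.062,.11)&(S>120)&(H>100)&(H<130); print(n,'tab',np.median(Q[m],0).round(4),m.sum(),Q[m].min(0).round(3),Q[m].max(0).round(3))
    m=near(.59,-.275,.07,.083,.095); print(n,'rim',circ(Q[m]),Q[m][:,2].max().round(4))
    m=near(.5,-.27,.12,.035,.08)&(S>110)&((H<20)); h=Q[m]
    c=h.mean(0); u,s,v=np.linalg.svd(h-c,full_matrices=False); print(n,'handle',c.round(4),v[0].round(3),h.min(0).round(3),h.max(0).round(3),m.sum())
    m=near(.75,.25,.25,.22,.4)&(Q[...,1]>.1)&(S<90); t=Q[m]; 
    for z in np.arange(.22,.39,.01):
        k=t[(t[:,2]>=z)&(t[:,2]<z+.01)]
        if len(k): print(n,'tap z',z.round(2),np.median(k,0).round(3),k[:,0].min().round(3),k[:,0].max().round(3),k[:,1].min().round(3),k[:,1].max().round(3),len(k))
    m=near(.8,.25,.12,.01,.08)&(S<90); 
    if m.sum(): print(n,'column',np.median(Q[m],0).round(3),circ(Q[m]))
    print(n,'mat',np.nanmedian(Q[near(.5,-.2,.03,-.02,.03)],0))
E
python3 b.py
```

```text
scene flange (array([ 0.5351, -0.0923,  0.0331]), 201) 0.0634
scene tab [ 0.5701 -0.0914  0.083 ] 37 [ 0.565 -0.1    0.066] [ 0.574 -0.084  0.095]
scene rim (array([ 0.5944, -0.266 ,  0.0332]), 125) 0.0923
scene handle [ 0.4985 -0.273   0.068 ] [0.997 0.076 0.017] [ 0.461 -0.282  0.064] [ 0.539 -0.263  0.072] 86
scene tap z 0.22 [0.805 0.254 0.226] 0.792 0.81 0.249 0.268 26
scene tap z 0.23 [0.805 0.252 0.236] 0.602 0.81 0.234 0.263 26
scene tap z 0.24 [0.796 0.251 0.245] 0.596 0.809 0.229 0.266 48
scene tap z 0.25 [0.613 0.248 0.255] 0.592 0.81 0.229 0.269 61
scene tap z 0.26 [0.794 0.25  0.264] 0.594 0.811 0.232 0.265 55
scene tap z 0.27 [0.801 0.251 0.276] 0.599 0.81 0.231 0.268 53
scene tap z 0.28 [0.797 0.25  0.285] 0.6 0.808 0.232 0.268 50
scene tap z 0.29 [0.796 0.251 0.295] 0.603 0.805 0.232 0.266 54
scene tap z 0.3 [0.796 0.251 0.305] 0.604 0.805 0.231 0.267 52
scene tap z 0.31 [0.791 0.25  0.315] 0.607 0.8 0.231 0.266 67
scene tap z 0.32 [0.784 0.25  0.325] 0.607 0.796 0.233 0.267 71
scene tap z 0.33 [0.779 0.251 0.336] 0.619 0.787 0.234 0.266 68
scene tap z 0.34 [0.766 0.2
[... 1023 characters left out ...]
 0.786 0.23 0.258 25
side tap z 0.29 [0.6   0.235 0.295] 0.59 0.787 0.229 0.261 30
side tap z 0.3 [0.606 0.237 0.306] 0.593 0.783 0.229 0.257 29
side tap z 0.31 [0.611 0.239 0.316] 0.596 0.784 0.23 0.255 36
side tap z 0.32 [0.62  0.244 0.325] 0.606 0.784 0.231 0.257 43
side tap z 0.33 [0.628 0.242 0.335] 0.612 0.777 0.23 0.256 42
side tap z 0.34 [0.64  0.241 0.345] 0.615 0.767 0.233 0.253 57
side tap z 0.35 [0.676 0.242 0.356] 0.626 0.76 0.232 0.253 66
side tap z 0.36 [0.681 0.242 0.365] 0.641 0.742 0.235 0.254 79
side tap z 0.37 [0.69  0.245 0.372] 0.665 0.726 0.237 0.254 30
side column [0.785 0.241 0.051] (array([0.8937, 0.2863, 0.1197]), 253)
side mat [ 0.49775526 -0.19850354  0.00510773]
```

>>> send_rows --motion '[[8.5,[2.4,1,-1.5],[0,0,0]],[8.5,[4.8,2,-3],[0,0,0]],[8.5,[7.2,3,-4.5],[0,0,0]],[8.5,[9.4,4,-5.8],[0,0,0]],[8.5,[9.4,4,-5.8],[0,0,0]]]'

```text
time_s: 1.82
eef_pos: [0.5656, -0.0963, 0.2158]
eef_rot: [-1.572, -0.001, -1.574]
force: [-0.3, 0.8, -0.8]
opening: 0.0848
```

```bash
cat > c.py <<'E'
from h import *
import sys
T=tool(); im,d=optics.snapshot('wrist'); n=sys.argv[1]
cv2.imwrite(f'pics/{n}.png',im); np.save(f'{n}.npy',d); np.save(f'{n}_T.npy',T)
print(T.round(4)); print(np.array(optics.get_calibration('wrist')['mount']).round(3)); c=optics.get_calibration('wrist'); print(c['fx'],c['cx'],c['cy'])
W=w_from_c('wrist',T)
for t in ['basket_center','basket_tab','pot_mouth','pot_handle','outlet','lid_center','cup_center']:
    for o in optics.spot_in(t,'wrist')[:2]:
        p=W[:3,:3]@o['point']+W[:3,3]; print(t,round(o['conf'],2),p.round(3),pix('wrist',p,T))
E
python3 c.py w1
```

```text
[[-3.600e-03 -1.600e-03  1.000e+00  5.656e-01]
 [-1.000e+00 -9.000e-04 -3.600e-03 -9.630e-02]
 [ 9.000e-04 -1.000e+00 -1.600e-03  2.158e-01]
 [ 0.000e+00  0.000e+00  0.000e+00  1.000e+00]]
[[ 0.     0.962  0.274 -0.069]
 [ 0.001 -0.274  0.962 -0.119]
 [ 1.     0.    -0.001  0.   ]
 [ 0.     0.     0.     1.   ]]
309.70691628693146 320.04333484428844 198.85521246645243
basket_center 0.98 [0.853 0.074 0.048] [568.  46.]
basket_center 0.9 [ 0.211 -0.28   0.045] [ 84. 308.]
basket_tab 0.88 [0.327 0.114 0.051] [103.   5.]
basket_tab 0.77 [ 0.21  -0.269  0.046] [ 81. 303.]
pot_mouth 0.79 [ 0.582 -0.231  0.068] [336. 314.]
pot_handle 0.73 [ 0.58  -0.239  0.066] [334. 319.]
lid_center 0.81 [ 0.618 -0.081  0.021] [371. 165.]
cup_center 0.57 [ 0.428 -0.093  0.038] [188. 182.]
```

View pics/w1.png

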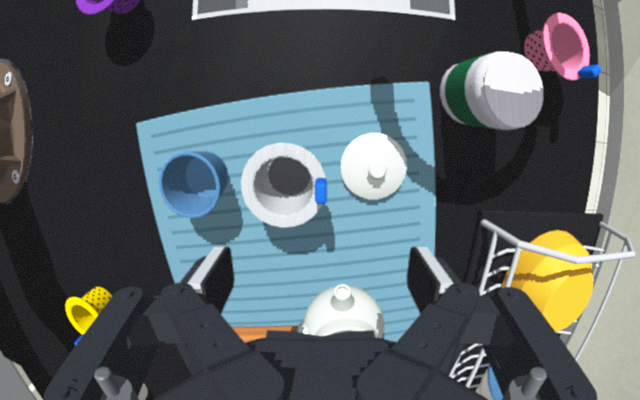

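The wrist view shows the grey steel basket at (285,185) with its blue tab at (320,190) on the side towards the lid. The pot is partly hidden at (343,315).

```bash
cat > d.py <<'E'
from h import *
from scipy.optimize import least_squares
import sys
n=sys.argv[1]; T=np.load(n+'_T.npy'); d=np.load(n+'.npy'); im=cv2.imread(f'pics/{n}.png'); Q=cloud('wrist',d,T)
hsv=cv2.cvtColor(im,cv2.COLOR_BGR2HSV); H,S,V=[hsv[...,i] for i in range(3)]
def circ(p,r0=None):
    f=lambda q:np.hypot(p[:,0]-q[0],p[:,1]-q[1])-(q[2] if r0 is None else r0)
    s=least_squares(f,[*p[:,:2].mean(0),.03],loss='soft_l1',f_scale=.002); return s.x.round(4),len(p)
def near(x,y,rad,z0,z1): return (np.hypot(Q[...,0]-x,Q[...,1]-y)<rad)&(Q[...,2]>z0)&(Q[...,2]<z1)
if __name__=='__main__':
    m=near(.532,-.094,.055,.056,.070)&(S<70)
    print('flange',circ(Q[m]),np.median(Q[m],0).round(4)); k=np.argwhere(m); print(k.min(0),k.max(0))
    # flange outline by ellipse of pixels -> rays on z=.064
    m=near(.566,-.094,.03,.062,.11)&(S>120)&(H>100)&(H<130); t=Q[m]; print('tab',np.median(t,0).round(4),t.min(0).round(4),t.max(0).round(4),m.sum())
    top=t[t[:,2]>np.percentile(t[:,2],50)]; print('tabtop',top.mean(0).round(4)); 
    rc=cv2.minAreaRect((top[:,:2]*1000).astype(np.float32)); print(rc)
E
python3 d.py w1
```

```text
flange (array([ 0.5321, -0.0917,  0.0329]), 2852) [ 0.527  -0.0908  0.0649]
[143 241] [226 324]
tab [ 0.5664 -0.0899  0.0922] [ 0.5613 -0.1007  0.0636] [ 0.5708 -0.0831  0.0946] 292
tabtop [ 0.5662 -0.0926  0.093 ]
((565.9624633789062, -92.30126953125), (8.9428129196167, 16.01572036743164), 0.34953147172927856)
```

>>> send_rows --motion '[[5,[-0.4,3,0],[0,0,0]],[5,[-0.4,6,0],[0,0,0]],[5,[-0.4,9,0],[0,0,0]],[5,[-0.4,12,0],[0,0,0]],[5,[-0.4,12,0],[0,0,0]]]' --force 40

```text
time_s: 2.85
eef_pos: [0.5656, -0.0895, 0.0945]
eef_rot: [-1.575, 0.0, -1.57]
force: [-0.5, 0.7, -0.5]
opening: 0.05
```

>>> send_rows --motion '[[0,[0,0,0],[0,0,0]],[0,[0,0,0],[0,0,0]],[0,[0,0,0],[0,0,0]],[0,[0,0,0],[0,0,0]],[0,[0,0,0],[0,0,0]]]' --force 40

```text
time_s: 3.48
eef_pos: [0.5674, -0.0901, 0.0978]
eef_rot: [-1.569, -0.0, -1.571]
force: [-2.5, 1.7, 6.3]
opening: 0.0089
```

>>> send_rows --motion '[[0,[0,-1,0],[0,0,0]],[0,[0,-4,0],[0,0,0]],[0,[0,-8,0],[0,0,0]],[0,[0,-12,0],[0,0,0]],[0,[0,-12,0],[0,0,0]]]'

```text
time_s: 4.1
eef_pos: [0.5691, -0.0903, 0.2206]
eef_rot: [-1.563, -0.001, -1.571]
force: [-0.4, -0.1, -0.4]
opening: 0.0091
```

```bash
python3 c.py w2 | grep -v '\]\]'
python3 - <<'E'
from h import *
im,d=optics.snapshot('side'); cv2.imwrite('pics/side2.png',im); np.save('side2.npy',d); 
a=np.vstack([cv2.resize(im[150:300,200:460],None,fx=2,fy=2),cv2.resize(cv2.imread('pics/w2.png')[60:360,60:580],(520,300))]); cv2.imwrite('pics/m2.png',a)
E
```

```text
[[-2.000e-04  7.500e-03  1.000e+00  5.691e-01]
 [-1.000e+00 -5.000e-04 -2.000e-04 -9.030e-02]
 [ 5.000e-04 -1.000e+00  7.500e-03  2.206e-01]
[[ 0.     0.962  0.274 -0.069]
 [ 0.001 -0.274  0.962 -0.119]
 [ 1.     0.    -0.001  0.   ]
309.70691628693146 320.04333484428844 198.85521246645243
basket_center 0.77 [0.853 0.075 0.052] [564.  50.]
basket_center 0.74 [ 0.529 -0.09   0.184] [247. 242.]
basket_tab 0.98 [0.331 0.118 0.042] [108.   9.]
basket_tab 0.96 [ 0.217 -0.285  0.046] [ 86. 313.]
pot_mouth 0.7 [ 0.572 -0.228  0.067] [322. 313.]
pot_handle 0.71 [ 0.571 -0.236  0.063] [321. 317.]
outlet 0.32 [ 0.528 -0.092  0.185] [245. 245.]
lid_center 0.95 [ 0.619 -0.08   0.023] [366. 169.]
cup_center 0.89 [ 0.426 -0.092  0.036] [185. 184.]
```

View pics/m2.png

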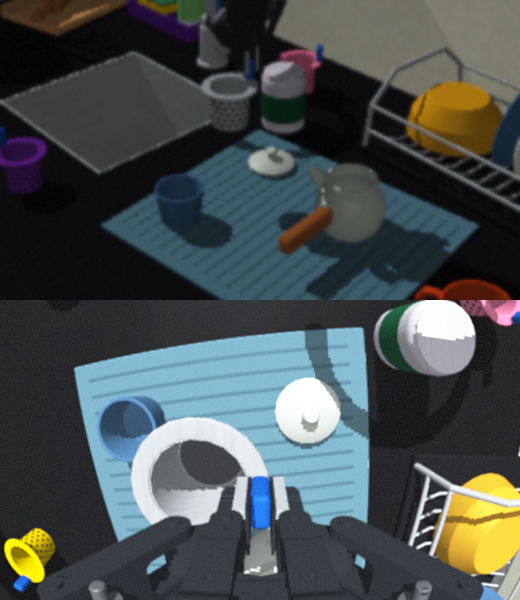

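The steel basket is lifted, hanging by its blue tab. I'll measure its tilt and centre in the tool frame.

```bash
cat > e.py <<'E'
from d import *
m=near(.532,-.09,.062,.165,.21)&(S<60)&(V>90)
# keep top annulus: points outside inner opening
p=Q[m]; 
for it in range(6):
    A=np.c_[p[:,:2],np.ones(len(p))]; co=np.linalg.lstsq(A,p[:,2],rcond=None)[0]; e=p[:,2]-A@co
    p=p[np.abs(e)<max(.002,1.5*e.std())]
nrm=np.r_[-co[:2],1]; nrm/=np.linalg.norm(nrm)
print('plane n',nrm.round(4),'tilt deg',np.degrees(np.arccos(nrm[2])).round(2),len(p))
rad=lambda q:np.hypot(p[:,0]-q[0],p[:,1]-q[1])
c=circ(p); print(c,'rmin/max',np.percentile(rad(c[0]),[1,5,50,95,99]).round(4))
cx,cy=c[0][:2]; z=co@[cx,cy,1]; print('center',cx,cy,z.round(4),'in tool',((np.array([cx,cy,z])-T[:3,3])@T[:3,:3]).round(4))
g=np.argwhere(m); print(g.min(0),g.max(0))
E
python3 e.py w2
```

```text
plane n [ 0.0023 -0.0121  0.9999] tilt deg 0.71 4051
(array([ 0.5358, -0.0913,  0.0328]), 4051) rmin/max [0.0261 0.0272 0.0329 0.0378 0.0386]
center 0.5358 -0.0913 0.1872 in tool [ 0.001   0.0332 -0.0336]
[178 191] [288 346]
```

>>> send_rows --motion '[[0,[4,0,1.4],[0,0,0]],[0,[8,0,2.8],[0,0,0]],[0,[12.5,0,4.2],[0,0,0]],[0,[17,0,5.7],[0,0,0]],[0,[17.5,0,5.7],[0,0,0]]]'

```text
time_s: 5.18
eef_pos: [0.6235, -0.2697, 0.2153]
eef_rot: [-1.572, -0.002, -1.576]
force: [-0.1, 0.5, -0.5]
opening: 0.0088
```

>>> send_rows --motion '[[0,[0,0.5,0],[0,0,0]],[0,[0,1,0],[0,0,0]],[0,[0,1.5,0],[0,0,0]],[0,[0,1.5,0],[0,0,0]],[0,[0,1.5,0],[0,0,0]]]'

```text
time_s: 5.8
eef_pos: [0.6241, -0.2647, 0.2015]
eef_rot: [-1.571, -0.0, -1.57]
force: [0.4, 0.4, -0.5]
opening: 0.0093
```

```bash
cat > f.py <<'E'
from h import *
from scipy.optimize import least_squares
import sys
def circ(p,r0=None):
    f=lambda q:np.hypot(p[:,0]-q[0],p[:,1]-q[1])-(q[2] if r0 is None else r0)
    s=least_squares(f,[*p[:,:2].mean(0),.03],loss='soft_l1',f_scale=.002); return s.x.round(4),len(p)
T=tool(); print(T[:3,3].round(4)); zf=T[2,3]-.033; ims=[]
for n in ['scene','side']:
    im,d=optics.snapshot(n); cv2.imwrite(f'pics/{n}{sys.argv[1]}.png',im); Q=cloud(n,d); S=cv2.cvtColor(im,cv2.COLOR_BGR2HSV)[...,1]
    near=lambda z0,z1:(np.hypot(Q[...,0]-.593,Q[...,1]+.268)<.05)&(Q[...,2]>z0)&(Q[...,2]<z1)&(S<90)
    m=near(zf-.006,zf+.004); print(n,'flange',circ(Q[m]),circ(Q[m],.0335))
    m=near(.083,.095); print(n,'rim',circ(Q[m]),circ(Q[m],.0332))
    c=pix(n,[.593,-.267,.11]).astype(int); ims.append(cv2.resize(im[c[1]-50:c[1]+50,c[0]-60:c[0]+60],None,fx=4,fy=4,interpolation=cv2.INTER_CUBIC))
cv2.imwrite(f'pics/m{sys.argv[1]}.png',cv2.resize(np.hstack(ims),None,fx=.8,fy=.8))
E
python3 f.py 3
```

```text
[ 0.6241 -0.2647  0.2015]
scene flange (array([ 0.5927, -0.2665,  0.0339]), 190) (array([ 0.5929, -0.2665,  0.03  ]), 190)
scene rim (array([ 0.5941, -0.2658,  0.0333]), 83) (array([ 0.5941, -0.2658,  0.03  ]), 83)
side flange (array([ 0.5872, -0.2695,  0.0333]), 228) (array([ 0.5872, -0.2695,  0.03  ]), 228)
side rim (array([ 0.5906, -0.2683,  0.0329]), 98) (array([ 0.5907, -0.2681,  0.03  ]), 98)
```

View pics/m3.png

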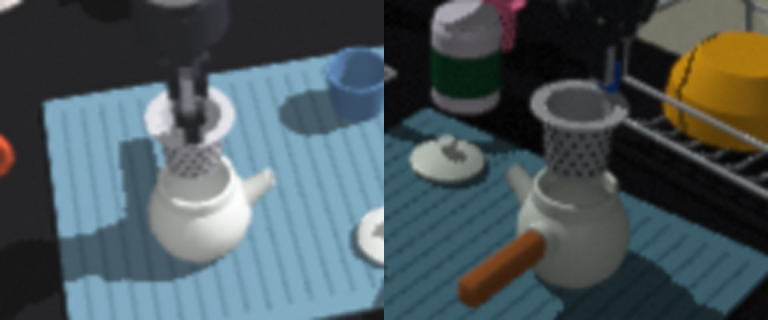

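Left (scene) and right (side) crops both show the basket upright just above the neck. The measured offset is about 2.5 mm in x and 1 mm in y, so I'll correct that and lower it.

>>> send_rows --motion '[[0,[-0.1,0,0.25],[0,0,0]],[0,[-0.1,1.5,0.25],[0,0,0]],[0,[-0.1,3,0.25],[0,0,0]],[0,[-0.1,4.2,0.25],[0,0,0]],[0,[-0.1,5,0.25],[0,0,0]]]'

```text
time_s: 6.52
eef_pos: [0.626, -0.2639, 0.1499]
eef_rot: [-1.572, 0.0, -1.571]
force: [0.6, 0.4, -1.0]
opening: 0.009
```

>>> send_rows --motion '[[0,[0,0.5,0],[0,0,0]],[0,[0,1,0],[0,0,0]],[0,[0,1.5,0],[0,0,0]],[0,[0,2,0],[0,0,0]],[0,[0,2,0],[0,0,0]]]'

```text
time_s: 7.15
eef_pos: [0.6262, -0.264, 0.1309]
eef_rot: [-1.571, 0.0, -1.571]
force: [0.6, -0.2, -0.7]
opening: 0.0091
```

>>> send_rows --motion '[[0,[0,0.2,0],[0,0,0]],[0,[0,0.4,0],[0,0,0]],[0,[0,0.6,0],[0,0,0]],[0,[0,0.7,0],[0,0,0]],[0,[0,0.7,0],[0,0,0]]]'

```text
time_s: 7.78
eef_pos: [0.6269, -0.2641, 0.1251]
eef_rot: [-1.57, -0.0, -1.571]
force: [-0.8, -0.3, 5.1]
opening: 0.0093
```

```bash
python3 f.py 4; python3 -c "
from h import *
print(r.observe()['force'])"
```

```text
[ 0.6269 -0.2641  0.1251]
scene flange (array([ 0.5948, -0.2659,  0.0337]), 166) (array([ 0.5949, -0.2659,  0.03  ]), 166)
scene rim (array([ 0.5952, -0.2657,  0.0335]), 176) (array([ 0.5954, -0.2657,  0.03  ]), 176)
side flange (array([ 0.5894, -0.2685,  0.0333]), 226) (array([ 0.5894, -0.2685,  0.03  ]), 226)
side rim (array([ 0.589 , -0.269 ,  0.0329]), 255) (array([ 0.589 , -0.2689,  0.03  ]), 255)
[-4.24087963e-01  4.54509427e-04  4.57147189e+00]
```

Contact at the expected height with about 5 N, so I'll release and rise.

>>> send_rows --motion '[[4,[0,0,0],[0,0,0]],[4,[0,0,0],[0,0,0]],[4,[0,0,0],[0,0,0]],[4,[0,0,0],[0,0,0]],[4,[0,0,0],[0,0,0]]]'

```text
time_s: 8.5
eef_pos: [0.6265, -0.264, 0.1243]
eef_rot: [-1.571, 0.0, -1.571]
force: [0.7, 0.5, 0.1]
opening: 0.0399
```

>>> send_rows --motion '[[4,[0,-2,0],[0,0,0]],[4,[0,-5,0],[0,0,0]],[4,[0,-9,0],[0,0,0]],[4,[-6,-12,-3],[0,0,0]],[4,[-10,-12,-6],[0,0,0]]]'

```text
time_s: 9.12
eef_pos: [0.5673, -0.163, 0.2462]
eef_rot: [-1.567, -0.0, -1.571]
force: [0.9, 0.8, 0.2]
opening: 0.0396
```

>>> send_rows --motion '[[5,[0,0,0],[0,0,0]],[5,[0,0,0],[0,0,0]],[5,[0,0,0],[0,0,0]],[5,[0,0,0],[0,0,0]],[5,[0,0,0],[0,0,0]]]'

```text
time_s: 9.75
eef_pos: [0.5666, -0.1646, 0.244]
eef_rot: [-1.571, -0.0, -1.572]
force: [-0.6, 0.1, 0.1]
opening: 0.0501
```

```bash
cat > g.py <<'E'
from f import *
from h import *
Q=None
for n in ['scene','side']:
    im,d=optics.snapshot(n); Q=cloud(n,d); h=cv2.cvtColor(im,cv2.COLOR_BGR2HSV); H,S,V=[h[...,i] for i in range(3)]
    near=lambda x,y,R,z0,z1:(np.hypot(Q[...,0]-x,Q[...,1]-y)<R)&(Q[...,2]>z0)&(Q[...,2]<z1)
    m=near(.593,-.267,.048,.082,.102)&(S<80); p=Q[m]
    for i in range(6):
        A=np.c_[p[:,:2],np.ones(len(p))]; co=np.linalg.lstsq(A,p[:,2],rcond=None)[0]; e=p[:,2]-A@co; p=p[abs(e)<max(.0015,1.5*e.std())]
    c=circ(p)[0]; print(n,'flange',c,'slope',co[:2].round(3),'z at axis',(co@[c[0],c[1],1]).round(4),len(p))
    m=near(.5,-.27,.12,.035,.08)&(S>110)&(H<20); q=Q[m]; b=q.mean(0); v=np.linalg.svd(q-b,full_matrices=False)[2][0]; print(n,'handle',b.round(4),v.round(3),q.min(0).round(3),q.max(0).round(3))
E
python3 g.py 5; python3 c.py w5 | head -3
```

```text
[ 0.5666 -0.1646  0.244 ]
[[-7.000e-04 -3.000e-04  1.000e+00  5.666e-01]
 [-1.000e+00  0.000e+00 -7.000e-04 -1.644e-01]
 [-0.000e+00 -1.000e+00 -3.000e-04  2.440e-01]f.py:6: RuntimeWarning: Mean of empty slice.
  s=least_squares(f,[*p[:,:2].mean(0),.03],loss='soft_l1',f_scale=.002); return s.x.round(4),len(p)
  ret = um.true_divide(
Traceback (most recent call last):
  File "g.py", line 1, in <module>
    from f import *
  File "f.py", line 11, in <module>
    m=near(zf-.006,zf+.004); print(n,'flange',circ(Q[m]),circ(Q[m],.0335))
                                              ~~~~^^^^^^
  File "f.py", line 6, in circ
    s=least_squares(f,[*p[:,:2].mean(0),.03],loss='soft_l1',f_scale=.002); return s.x.round(4),len(p)
ValueError: Initial guess is outside of provided bounds
```

Run:
```python
import cv2,numpy as np
a=cv2.imread('pics/m5.png'); b=cv2.imread('pics/w5.png'); cv2.imwrite('pics/n5.png',np.vstack([cv2.resize(a,(640,267)),b[60:380]]))
```

```text
[ WARN:0@0.019] global loadsave.cpp:275 findDecoder imread_('pics/m5.png'): can't open/read file: check file path/integrity
Traceback (most recent call last):
cv2.error: OpenCV(4.12.0) /io/opencv/modules/imgproc/src/resize.cpp:4208: error: (-215:Assertion failed) !ssize.empty() in function 'resize'
```

```bash
sed -i 's/^from f import \*$/from b2 import circ/' g.py
cat > b2.py <<'E'
from h import *
from scipy.optimize import least_squares
def circ(p,r0=None):
    f=lambda q:np.hypot(p[:,0]-q[0],p[:,1]-q[1])-(q[2] if r0 is None else r0)
    s=least_squares(f,[*p[:,:2].mean(0),.03],loss='soft_l1',f_scale=.002); return s.x.round(4),len(p)
E
sed -i "s/^Q=None/Q=None; ims=[]/" g.py
cat >> g.py <<'E'
    c=pix(n,[.57,-.267,.07]).astype(int); ims.append(cv2.resize(im[c[1]-45:c[1]+45,c[0]-55:c[0]+55],(400,327),interpolation=cv2.INTER_CUBIC))
cv2.imwrite('pics/n5.png',np.hstack(ims))
E
python3 g.py
```

```text
scene flange [ 0.5944 -0.2652  0.0344] slope [ 0.007 -0.004] z at axis 0.0911 114
scene handle [ 0.4955 -0.2732  0.0677] [0.997 0.075 0.011] [ 0.458 -0.282  0.062] [ 0.53  -0.263  0.071]
side flange [ 0.5908 -0.268   0.0337] slope [-0.009 -0.   ] z at axis 0.0897 163
side handle [ 0.4902 -0.2804  0.0618] [-0.997 -0.067 -0.034] [ 0.45  -0.29   0.047] [ 0.541 -0.266  0.07 ]
```

View pics/n5.png

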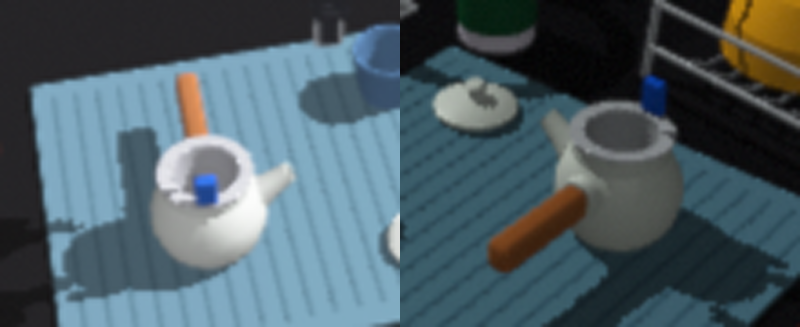

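Both crops show the flange sitting flush on the rim: top at 0.0905 m against 0.091 expected, slope under 1 degree, tab free. Next I turn the gripper a quarter turn and move over the handle.

>>> send_rows --motion '[[8.5,[2.2,1,-1.3],[0,-0.18,0]],[8.5,[4.4,2,-2.6],[0,-0.36,0]],[8.5,[6.6,3,-4],[0,-0.54,0]],[8.5,[8.8,4,-5.3],[0,-0.72,0]],[8.5,[10.85,5,-6.6],[0,-0.9,0]]]' --force 120

```text
time_s: 10.92
eef_pos: [0.5, -0.2733, 0.1941]
eef_rot: [-1.571, -0.0, -0.665]
force: [0.7, -0.1, 0.3]
opening: 0.0851
```

>>> send_rows --motion '[[8.5,[0,0,0],[0,-0.18,0]],[8.5,[0,0,0],[0,-0.36,0]],[8.5,[0,0,0],[0,-0.54,0]],[8.5,[0,0,0],[0,-0.742,0]],[8.5,[0,0,0],[0,-0.742,0]]]'

```text
time_s: 11.55
eef_pos: [0.5004, -0.2727, 0.1943]
eef_rot: [-1.571, -0.0, 0.07]
force: [-0.3, -0.3, -0.2]
opening: 0.0849
```

```bash
cat > k.py <<'E'
from d import *
print(T.round(3)); print(r.observe()['joint_positions'].round(2))
m=near(.5,-.27,.13,.03,.085)&(S>110)&(H<20); q=Q[m]; print(len(q)); 
if len(q): 
    b=q.mean(0); v=np.linalg.svd(q-b,full_matrices=False)[2][0]; print('handle',b.round(4),v.round(3),q.min(0).round(3),q.max(0).round(3))
E
python3 c.py w6|tail -7; python3 k.py w6
```

```text
basket_tab 0.82 [ 0.608 -0.268  0.086] [317. 318.]
basket_tab 0.81 [0.332 0.116 0.032] [623.  89.]
pot_mouth 0.91 [ 0.551 -0.266  0.07 ] [324. 255.]
pot_handle 0.61 [ 0.551 -0.274  0.068] [315. 254.]
outlet 0.85 [0.789 0.251 0.112] [608. 384.]
lid_center 0.64 [ 0.599 -0.077  0.019] [478. 277.]
cup_center 0.68 [ 0.436 -0.078  0.039] [516. 143.]
[[ 0.998  0.    -0.07   0.5  ]
 [ 0.07   0.     0.998 -0.273]
 [ 0.    -1.     0.     0.194]
 [ 0.     0.     0.     1.   ]]
[ 0.61  0.42 -0.28  1.77  0.14  0.97  1.92]
2294
handle [ 0.494  -0.2745  0.0681] [0.997 0.082 0.002] [ 0.451 -0.286  0.051] [ 0.541 -0.261  0.071]
```

View pics/w6.png

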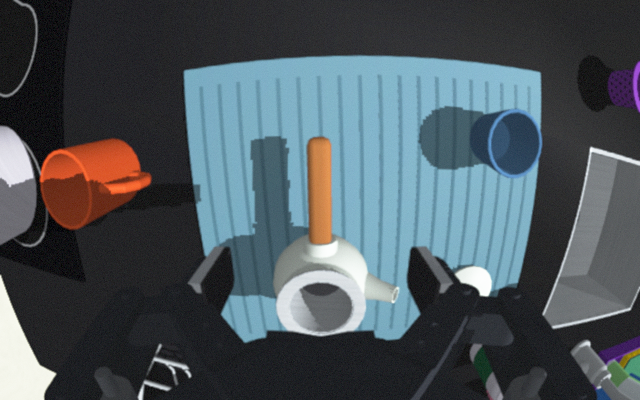

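The view shows the handle straight along the tool's axis (column 320, rows 137–240), the basket seated in the neck at (320,303), and the fingers either side. I'm going down.

>>> send_rows --motion '[[6,[0,3,0],[0,0,0]],[6,[0,6.5,0],[0,0,0]],[6,[0,10,0],[0,0,0]],[6,[0,12.5,0],[0,0,0]],[6,[0,13.2,0],[0,0,0]]]' --force 120

```text
time_s: 12.58
eef_pos: [0.4997, -0.2721, 0.0609]
eef_rot: [-1.57, 0.002, 0.071]
force: [-1.1, 0.6, -0.2]
opening: 0.06
```

>>> send_rows --motion '[[4,[0,0,0],[0,0,0]],[3,[0,0,0],[0,0,0]],[2,[0,0,0],[0,0,0]],[1,[0,0,0],[0,0,0]],[1,[0,0,0],[0,0,0]]]' --force 120

```text
time_s: 13.2
eef_pos: [0.501, -0.2727, 0.0634]
eef_rot: [-1.572, -0.001, 0.071]
force: [-2.1, 0.3, 5.8]
opening: 0.0181
```

>>> send_rows --motion '[[0.5,[0,0,0],[0,0,0]],[0.5,[0,0,0],[0,0,0]],[0.5,[0,0,0],[0,0,0]],[0.5,[0,-0.5,0],[0,0,0]],[0.5,[0,-1,0],[0,0,0]]]' --force 120

```text
time_s: 13.82
eef_pos: [0.5001, -0.2724, 0.0725]
eef_rot: [-1.571, 0.001, 0.071]
force: [0.7, 0.5, -3.0]
opening: 0.0181
```

>>> send_rows --motion '[[0.5,[0,-1,0],[0,0,0]],[0.5,[0,-2.5,0],[0,0,0]],[0.5,[0,-4.5,0],[0,0,0]],[0.5,[0,-6,0],[0,0,0]],[0.5,[0,-7,0],[0,0,0]]]' --force 120

```text
time_s: 14.45
eef_pos: [0.5008, -0.2726, 0.1436]
eef_rot: [-1.571, -0.001, 0.071]
force: [0.1, -0.1, -3.7]
opening: 0.0182
```

```bash
cat > p.py <<'E'
from b2 import *
import sys
# pot pose with the flange plane: expected mouth centre from tool, then fit
T=tool(); ex=T[:3,3]+T[:3,:3]@[.0926,-.026,0]; print('tcp',T[:3,3].round(4),'expected mouth',ex.round(4)); ims=[]
for n in ['scene','side']:
    im,d=optics.snapshot(n); Q=cloud(n,d); S=cv2.cvtColor(im,cv2.COLOR_BGR2HSV)[...,1]
    m=(np.hypot(Q[...,0]-ex[0],Q[...,1]-ex[1])<.048)&(abs(Q[...,2]-ex[2]-.003)<.015)&(S<80); p=Q[m]
    for i in range(6):
        A=np.c_[p[:,:2],np.ones(len(p))]; co=np.linalg.lstsq(A,p[:,2],rcond=None)[0]; e=p[:,2]-A@co; p=p[abs(e)<max(.0015,1.5*e.std())]
    c=circ(p)[0]; print(n,'flange',c,'slope',co[:2].round(3),'top z',(co@[c[0],c[1],1]).round(4),len(p))
    H=cv2.cvtColor(im,cv2.COLOR_BGR2HSV)[...,0]; m=(np.hypot(Q[...,0]-T[0,3],Q[...,1]-T[1,3])<.1)&(abs(Q[...,2]-T[2,3])<.05)&(S>110)&(H<20); q=Q[m]
    if len(q)>20: b=q.mean(0); print(n,'handle',np.linalg.svd(q-b,full_matrices=False)[2][0].round(3),len(q))
    k=pix(n,ex).astype(int); k[1]=np.clip(k[1],70,330); ims.append(cv2.resize(im[k[1]-70:k[1]+70,k[0]-70:k[0]+70],(400,400),interpolation=cv2.INTER_CUBIC))
cv2.imwrite(f'pics/p{sys.argv[1]}.png',np.hstack(ims)); print(r.observe()['force'].round(2),r.observe()['torque'].round(2))
E
python3 p.py 1
```

```text
tcp [ 0.5008 -0.2726  0.1436] expected mouth [ 0.5931 -0.266   0.1697]
scene flange [ 0.5947 -0.2666  0.0341] slope [ 0.008 -0.004] top z 0.1703 153
scene handle [0.996 0.085 0.015] 91
side flange [ 0.5898 -0.2688  0.0343] slope [ 0.021 -0.035] top z 0.1693 85
side handle [-0.993 -0.109 -0.037] 179
[-0.11  0.84 -3.01] [ 0.06  0.33 -0.  ]
```

```bash
cat > o.py <<'E'
from b2 import *
for n in ['scene','side']:
    Q=cloud(n,np.load(f'{n}0.npy')); P=Q[(np.hypot(Q[...,0]-.6,Q[...,1]-.245)<.06)&(Q[...,2]>.242)&(Q[...,2]<.267)]
    f=lambda q:np.hypot(P[:,0]-q[0],P[:,1]-q[1])-.013
    for x0 in [.58,.6,.62]:
        s=least_squares(f,[x0,.24],loss='soft_l1',f_scale=.002); print(n,s.x.round(4),round(s.cost*1e6,2),len(P),'y',np.percentile(P[:,1],[3,97]).round(4),'x',np.percentile(P[:,0],[3,97]).round(4))
    A=Q[(Q[...,2]>.36)&(Q[...,2]<.385)&(abs(Q[...,1]-.245)<.05)&(abs(Q[...,0]-.7)<.1)]; b=A.mean(0); print(n,'arch',b.round(4),np.linalg.svd(A-b,full_matrices=False)[2][0].round(3))
E
python3 o.py
```

```text
scene [0.6158 0.2302] 413.03 73 y [0.2293 0.2529] x [0.5961 0.6134]
scene [0.5984 0.2432] 99.1 73 y [0.2293 0.2529] x [0.5961 0.6134]
scene [0.6158 0.2302] 413.03 73 y [0.2293 0.2529] x [0.5961 0.6134]
scene arch [0.7079 0.2477 0.3689] [ 0.992  0.127 -0.025]
side [0.5836 0.2266] 285.98 59 y [0.2253 0.2471] x [0.5849 0.6075]
side [0.599  0.2419] 120.73 59 y [0.2253 0.2471] x [0.5849 0.6075]
side [0.599  0.2419] 120.73 59 y [0.2253 0.2471] x [0.5849 0.6075]
side arch [0.6878 0.243  0.3671] [-0.999 -0.043 -0.026]
```

>>> send_rows --motion '[[0.5,[0.1,0,1.5],[0,0,0]],[0.5,[0.35,0,4.5],[0,0,0]],[0.5,[0.65,0,8],[0,0,0]],[0.5,[0.95,0,11.5],[0,0,0]],[0.5,[1.25,0,15],[0,0,0]]]' --force 120

```text
time_s: 15.18
eef_pos: [0.5015, -0.1196, 0.1416]
eef_rot: [-1.57, 0.001, 0.072]
force: [-1.1, -0.1, -3.6]
opening: 0.0183
```

>>> send_rows --motion '[[0.5,[0.3,0,3.5],[0,0,0]],[0.5,[0.6,0,7],[0,0,0]],[0.5,[0.9,0,10.5],[0,0,0]],[0.5,[1.2,0,14],[0,0,0]],[0.5,[1.5,0,17.5],[0,0,0]]]' --force 120

```text
time_s: 15.8
eef_pos: [0.5036, 0.0558, 0.1416]
eef_rot: [-1.57, 0.001, 0.072]
force: [-0.7, 0.5, -3.0]
opening: 0.0183
```

>>> send_rows --motion '[[0.5,[0.2,0,3],[0,0,0]],[0.5,[0.4,0,5.5],[0,0,0]],[0.5,[0.6,0,7.5],[0,0,0]],[0.5,[0.75,0,9.2],[0,0,0]],[0.5,[0.85,0,10.3],[0,0,0]]]' --force 120

```text
time_s: 16.42
eef_pos: [0.5054, 0.1582, 0.142]
eef_rot: [-1.571, 0.001, 0.072]
force: [-0.7, 0.2, -4.1]
opening: 0.0183
```

```bash
python3 p.py 2; python3 -c "
from h import *
print(r.observe()['joint_positions'].round(2))"
```

```text
tcp [0.5054 0.1582 0.142 ] expected mouth [0.5977 0.1649 0.1679]
scene flange [0.5993 0.164  0.0338] slope [ 0.002 -0.003] top z 0.1685 148
scene handle [ 0.997 -0.06  -0.047] 54
side flange [0.5945 0.1629 0.0335] slope [ 0.015 -0.007] top z 0.167 85
side handle [-1.    -0.018  0.024] 139
[ 0.23 -0.44 -2.51] [-0.1   0.24 -0.01]
[-0.14  0.44 -0.35  1.92  0.2   0.82  1.05]
```

View pics/p2.png

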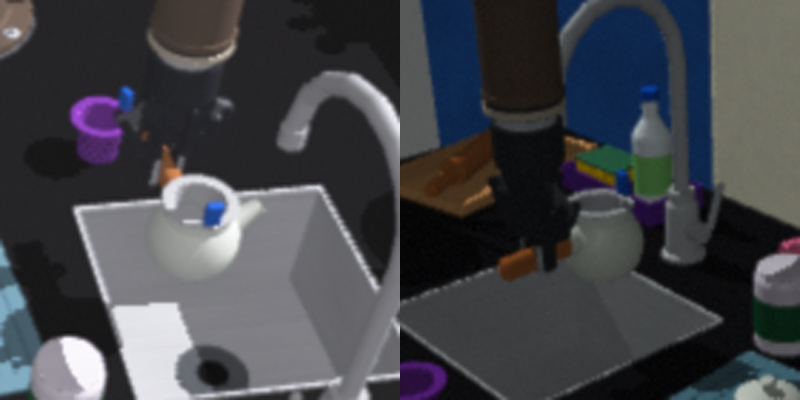

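The pot is level with the basket seated, short of the tap in y, with free room to the gooseneck. I'll slide under at this lower height, then raise.

>>> send_rows --motion '[[0.5,[0.15,0,1.5],[0,0,0]],[0.5,[0.35,0,3.5],[0,0,0]],[0.5,[0.55,0,5.5],[0,0,0]],[0.5,[0.7,0,7],[0,0,0]],[0.5,[0.75,0,7.9],[0,0,0]]]' --force 120

```text
time_s: 17.15
eef_pos: [0.5077, 0.2378, 0.1423]
eef_rot: [-1.57, -0.0, 0.072]
force: [-0.5, -0.1, -2.7]
opening: 0.0179
```

>>> send_rows --motion '[[0.5,[0,-0.5,0],[0,0,0]],[0.5,[0,-1,0],[0,0,0]],[0.5,[0,-1.5,0],[0,0,0]],[0.5,[0,-2.1,0],[0,0,0]],[0.5,[0,-2.3,0],[0,0,0]]]' --force 120

```text
time_s: 17.77
eef_pos: [0.5082, 0.2362, 0.166]
eef_rot: [-1.571, -0.001, 0.071]
force: [-0.7, 0.7, -3.2]
opening: 0.0183
```

```bash
cat >> p.py <<'E'
for n in ['scene','side']:
    Q=cloud(n,optics.snapshot(n)[1]); P=Q[(np.hypot(Q[...,0]-.6,Q[...,1]-.245)<.03)&(Q[...,2]>.244)&(Q[...,2]<.267)]
    s=least_squares(lambda q:np.hypot(P[:,0]-q[0],P[:,1]-q[1])-.013,[.6,.245],loss='soft_l1',f_scale=.002); print(n,'outlet',s.x.round(4),len(P))
E
python3 p.py 3
```

```text
tcp [0.5082 0.2362 0.166 ] expected mouth [0.6005 0.2427 0.1921]
scene flange [0.6024 0.2413 0.0337] slope [0.013 0.002] top z 0.1927 120
scene handle [ 0.991  0.059 -0.123] 55
side flange [0.5986 0.2375 0.0321] slope [ 0.057 -0.021] top z 0.19 69
side handle [-1.     0.002 -0.007] 151
[-0.65 -0.32 -3.2 ] [-0.03  0.28  0.02]
scene outlet [0.5983 0.2432] 71
side outlet [0.5982 0.2423] 54
```

View pics/p3.png

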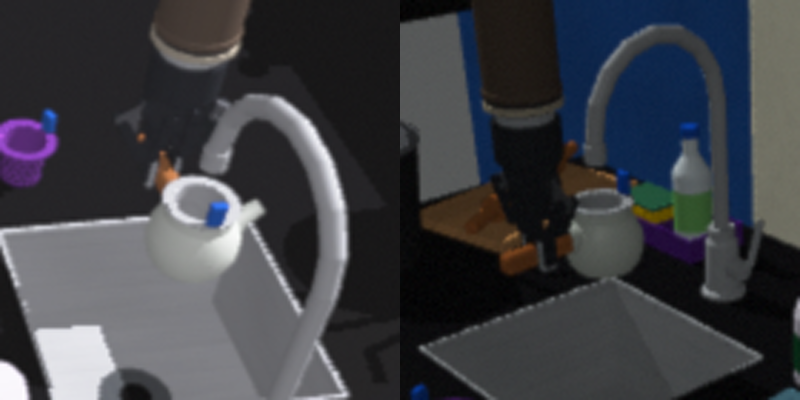

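The tap's end is over the mouth in both views with a clear gap. The offset is about 3 mm, so I'll trim it, settle, and check still.

>>> send_rows --motion '[[0.5,[-0.1,0,0.1],[0,0,0]],[0.5,[-0.2,0,0.2],[0,0,0]],[0.5,[-0.2,0,0.2],[0,0,0]],[0.5,[-0.2,0,0.2],[0,0,0]],[0.5,[-0.2,0,0.2],[0,0,0]]]' --force 120

```text
time_s: 18.6
eef_pos: [0.5058, 0.2381, 0.1653]
eef_rot: [-1.571, -0.0, 0.071]
force: [-0.3, -0.1, -3.6]
opening: 0.0184
```

```bash
python3 p.py 4; python3 -c "
from h import *
s=r.observe(); print(abs(s['joint_vel']).max().round(4),s['opening'].round(4))
order.close_job()"
```

```text
tcp [0.5058 0.2381 0.1653] expected mouth [0.5981 0.2447 0.1913]
scene flange [0.5993 0.243  0.0341] slope [-0.006 -0.001] top z 0.1916 128
scene handle [ 0.982  0.057 -0.178] 58
side flange [0.5955 0.24   0.0332] slope [ 0.004 -0.012] top z 0.1902 78
side handle [-0.999 -0.027 -0.025] 146
[ 0.25 -0.22 -3.54] [-0.03  0.31 -0.03]
scene outlet [0.5979 0.2433] 68
side outlet [0.5993 0.2413] 53Traceback (most recent call last):
  File "<string>", line 3, in <module>
    s=r.observe(); print(abs(s['joint_vel']).max().round(4),s['opening'].round(4))
                                                            ^^^^^^^^^^^^^^^^^^
AttributeError: 'float' object has no attribute 'round'
```

```bash
python3 -c "
from h import *
s=r.observe(); print(s['time_s'],abs(s['joint_vel']).max(),s['opening'])
print(order.close_job())"
```

```text
18.8 0.001800563034454122 0.01847625059427738
the job is handed in; nothing more can be done
None
```

The strainer basket is seated in the pot, and the arm is holding the pot by its handle under the tap. I handed the job in at 18.8 s and no verdict was reported.

- **Basket:** I picked up the grey steel one by its blue tab, not the yellow, purple or pink look-alikes. I lowered it into the neck until it met about 5 N and let go. The cameras then showed the flange top at 0.090–0.091 m (0.091 expected), tilted less than 1 degree.
- **Pot:** I gripped the wooden handle at 120 N and kept the pot level throughout. The mouth measures (0.597, 0.242) m and the outlet (0.599, 0.242) m, so they are about 2 mm apart. The rim is about 5 cm below the outlet, the slope is under 1 degree, and the arm is still.
- **Disagreements:** the two fixed cameras differ by 3–4 mm on the mouth position, so I used their average; the tolerance is 15 mm. At the last check the scene camera's line fit along the partly hidden handle suggested about 10 degrees of tilt. The flange plane and the side camera's handle fit both showed it level, so I disregarded it.
- **Not checked:** I did not re-measure the lid, cup, tin and mug after the moves. I planned the paths to clear them and saw no unexpected contact force. Contact with the tap was judged only from the pictures, which show a clear gap.

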